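# Make up two dispensing kits on the pharmacy bench

## Robot

A 6-joint arm with a two-finger parallel gripper is mounted at the origin on the work surface. World frame = base frame: x ahead of the robot, y to its left, z up, the work surface at z = 0. Lengths are in m, angles in rad, forces in N, time in s.
With the tool pointing down it reaches from about 0.225 to 0.875 m from the base axis. Payload 3.4 kg.
Tool frame: the origin (TCP) lies midway between the tips of the shut fingers; the grasp point (between the pads) lies 19 mm behind it (manip.pinch_z is the distance from the TCP to the grasp point, in m); z points along the fingers, y is the line along which they close (so a half turn about z gives the same grasp; the last joint's range is limited). The gripper opens to 85 mm and grips with 20 to 120 N. Pads are 22 mm wide; open, the fingers measure 114 mm over their backs; the gripper's body (76 mm by 85 mm) begins 54 mm behind the grasp point. The pads swing forward as they close: fully open they stand 13 mm farther back than shut.
Start: joints at [1.146, 0.276, 1.505, -0, 1.361, -0.121], TCP at [0.172, 0.549, 0.231] pointing down, gripper open.
Joint ranges: [-2.89, 2.89], [-0.75, 2.08], [0.22, 2.7], [-1.18, 4.32], [0.11, 2.71], [-2.7, 2.7]. Speed limits (rad/s): [2.57, 2.57, 3.14, 3.14, 3.14, 3.14].

## Interface

Orientations are given as a unit quaternion [w, x, y, z].
In Python, from rig import manip gives the robot as it stands.
- The arm moves only by the tool carry_out, never from a script. Its arguments are lists of equal length, an entry for each row: "delta_pos": the shift along the tool's x, y, z scaled (see below), a list of three; "turn": the turn, a rotation vector about the tool's x, y, z scaled (see below), a list of three; "claw": the closure, from -1 (fully open) to 1 (shut). A call has 1 to 12 rows; each row is the pose to reach, as a shift and turn from the pose commanded when the call began, along the tool's axes at that moment; what a row does not reach only later rows make up. The controller multiplies each number of a shift by 400 mm and each number of a turn by 30 degrees. A row lasts 1/10 s, in which the tool goes at most 50 mm and 8.59 degrees, less where a joint would pass 70% of its speed; a pose out of reach is approached as far as the arm can. A call with a number of a shift or a turn outside -1 to 1 is refused whole. A call with a gripper value outside its range is refused whole. The fingers move at their own pace and stop on an object; "force" is the grip in N (left out, the last holds). Time passes only in rows, so rows that repeat a pose let the fingers close. It gives the time, the measured TCP pose, the force, the opening and the grip force at its end, in the units of the state.
- manip.get_state(): the state, without advancing time (a new reading comes with each control period).
- manip.get_image(name): name is "side" or "top" or "wrist"; returns a dict with "image" (420x560x3 uint8, red, green, blue), "z_map" (420x560 float32, m along the optical axis (not along the pixel's ray), 0 where there is no reading), "fx", "fy", "cx", "cy" (pixels), "k1" (the pictures are not rectified: a ray, as slopes to the right and down, at radius r is drawn at 1 + k1 r^2 times it, then the intrinsics apply), "world_to_cam" (4x4, takes a point from world to camera coordinates). Camera axes: x right, y down, z forward; pixel columns grow to the right and rows downward; lengths in m; the calibration is good to about 2 mm. A picture is of the moment at which its call begins.
- manip.sign_off(): hands the job in; it is judged then, once.
Trained networks look in the newest picture that a camera, given by its name, has taken for a name from the list of things; names that differ only in an ending like _2 or _b are one class to them, and where a whole thing is asked for, a point or a joint stands for the part that bears it (a point fixed in the world has none). Each returns a list of dicts, best first, with "score" (0 to 1); they miss things now and then, are a little off and sometimes report something else, mostly with a low value. They report only what shows in the picture. A call takes as long as a camera call.
- manip.spot_in(camera, query): "point" ([x, y, z] in m, in world coordinates, good to about 4 mm: the middle of the surface that is visible of it).
- manip.place_of(camera, query): "point" ([x, y, z] in m, in world coordinates, good to about 4 mm: a listed point, or the origin of a listed thing).
The state is a dict: "clock": time; "qpos": joint angles; "qd": joint speeds; "effort": joint torques, N m; "position": TCP position; "ee_rot": TCP orientation; "contact_force": force on the tool from outside, world axes, zero at the start; "moment": the same for the moment, N m; "width": finger opening in m; "gripper_force": force on a finger pad.
Only numpy, scipy, OpenCV 4.12 (cv2) and the standard library are available. Lean on these libraries where they do the work, as an engineer would, in place of code of your own. Each camera call takes 0.05 s, during which the arm holds its last target. There are 200 camera calls.

## Task

Make up two kits from the stock in the middle of the bench. In the two-pocket tray, put the wide white jar into the wide pocket and the slim amber vial into the narrow pocket; in the three-pocket tray, put the medium amber bottle into the pocket next to the grip tab, the carton into the middle pocket and the steel measuring cup into the pocket at the other end. Leave each of them released and standing upright on its pocket floor, and leave the small jar, the large bottle and the brass weight standing where they are.

Things in the scene. Friction and masses are not known exactly. Their poses are not given: they have to be found in the camera images.
- wide_jar: The widest white plastic ointment jar with a flat screw lid: a plain cylinder, 54 mm diameter, 50 mm high, about 90 g. Stands upright on the bench; origin at the centre of its underside, z up.
- small_jar: A smaller white plastic ointment jar of the same kind, 36 mm diameter, 42 mm high. Not needed for the kits; stays where it is. Stands upright on the bench; origin at the centre of its underside, z up.
- vial: The smallest, slim amber glass bottle: straight body of 26 mm diameter up to 46 mm, then a white cap of 23 mm diameter, 64 mm high in all, about 40 g. Stands upright on the bench; origin at the centre of its underside, z up.
- medium_bottle: The medium amber glass bottle with black cap: straight body of 42 mm diameter up to 54 mm, then a sloping shoulder and a cap of 26 mm diameter, 80 mm high in all, about 120 g. Stands upright on the bench; origin at the centre of its underside, z up.
- large_bottle: The largest amber glass bottle with black cap: body of 58 mm diameter up to 54 mm, then a shoulder and a cap of 30 mm, 84 mm high in all. Not needed for the kits; stays where it is. Stands upright on the bench; origin at the centre of its underside, z up.
- carton: A closed brown folding carton with a pale band round it, a rigid box, 46 mm (its x) by 28 mm (its y) and 66 mm high, about 60 g. Stands upright on the bench; origin at the centre of its underside, z up.
- measuring_cup: A plain steel measuring cup without handle, an open straight cylinder, 44 mm outer diameter, 52 mm high, wall 2.5 mm, rigid, about 70 g. Stands upright on the bench; origin at the centre of its underside, z up.
- weight: A brass balance weight, a 30 mm cylinder with a small knob on top, 40 mm high. Not needed for the kits; stays where it is. Stands upright on the bench; origin at the centre of its underside, z up.
- two_pocket_tray: The shorter kit tray (dark grey walls, pale metal floor) with two unequal open pockets, fixed, any yaw, 136 (x) by 82 (y) mm. Walls 4 mm thick, tops 18 mm and pocket floors 4 mm above the bench. Origin: centre of its underside, z up. Wide pocket, 78 (x) by 74 (y) mm, centred at x = -25 mm, y = 0; narrow pocket, 46 (x) by 74 (y) mm, centred at x = +41 mm, y = 0.
- three_pocket_tray: The longer kit tray (dark grey walls, pale metal floor), three equal pockets in a row, a flat 18 mm grip tab at its +x end, fixed, any yaw, 208 (x, without tab) by 72 (y) mm. Walls 4 mm thick, tops 18 mm and pocket floors 4 mm above the bench. Origin: centre of its underside (tab not counted), z up. Pockets 64 by 64 mm, centred at y = 0 and x = +68 (next to the tab), 0 (middle), -68 mm (other end).

How it is judged:
By the outcome, as a careful person would: the job done as asked, in the order asked, and still so for the second after the job is handed in, with the robot touching nothing.
It also fails if it takes over 134 s, if anything falls off the work surface, if the arm or the gripper's body presses on something with over 40 N, if the wrist force passes 120 N, or if a joint passes its speed limit or range.

## Working session

There is one attempt and no reset: what is moved stays moved. The work goes in short steps, Python scripts to look and compute and a tool call to move; the robot and the scene stay as the last step left them, time stands still between calls to the robot, and variables do not carry over. Pictures are saved under pics/ and viewed, at most 14 in all, crops included, and the job is handed in when it is done.

Besides the shell and the picture viewer there is one more tool, called after "Call:" by a JSON object that holds its "op" and its "data", one argument or row to a line. carry_out: Moves the arm, as the interface text tells. Shifts and turns lie within -1 to 1; 1 stands for 400 mm of shift or 30 degrees of turn. Its arguments: {"type":"object","properties":{"delta_pos":{"type":"array","items":{"type":"array","items":{"type":"number","minimum":-1,"maximum":1}}},"turn":{"type":"array","items":{"type":"array","items":{"type":"number","minimum":-1,"maximum":1}}},"claw":{"type":"array","items":{"type":"number"}},"force":{"type":"number"}},"required":["delta_pos","turn","claw"]}

```bash
mkdir -p pics; ls; python3 - <<'E'
from rig import manip
import cv2,numpy as np
for c in ("top","side"):
    d=manip.get_image(c); cv2.imwrite(f"pics/{c}0.png",d["image"][:,:,::-1]); np.savez(f"{c}0.npz",**d)
    print(c,d["fx"],d["cx"],d["cy"],d["k1"],np.round(d["world_to_cam"],3).tolist())
for n in "wide_jar small_jar vial medium_bottle large_bottle carton measuring_cup weight two_pocket_tray three_pocket_tray".split():
    for c in("top","side"):
        print(n,c,[(np.round(r["point"],3).tolist(),round(r["score"],2)) for r in manip.place_of(c,n)[:2]])
s=manip.get_state();print({k:np.round(v,3).tolist() for k,v in s.items()}, manip.pinch_z)
E
```

```text
pics
top 474.4590471551908 278.5653584787387 207.17589686999418 -0.08849661763634299 [[0.132, -0.991, -0.001, -0.068], [-0.971, -0.129, -0.201, 0.567], [0.199, 0.027, -0.98, 1.026], [0.0, 0.0, 0.0, 1.0]]
side 473.5649307064494 280.68453893931706 212.40449292465553 -0.034806185456541926 [[0.678, -0.735, -0.012, -0.379], [-0.585, -0.529, -0.615, 0.35], [0.446, 0.424, -0.789, 0.791], [0.0, 0.0, 0.0, 1.0]]
wide_jar top [([0.55, -0.102, -0.0], 0.59), ([0.458, -0.097, 0.005], 0.58)]
wide_jar side [([0.55, -0.101, -0.0], 0.84), ([0.5, -0.301, 0.001], 0.65)]
small_jar top [([0.659, -0.104, -0.001], 0.76)]
small_jar side [([0.662, -0.108, 0.001], 0.74)]
vial top [([0.566, 0.093, -0.003], 0.59)]
vial side [([0.569, 0.094, 0.002], 0.77)]
medium_bottle top [([0.458, -0.097, 0.003], 0.81)]
medium_bottle side [([0.461, -0.094, 0.001], 0.9)]
large_bottle top [([0.666, 0.101, 0.002], 0.77)]
large_bottle side [([0.665, 0.099, 0.002], 0.82)]
carton top [([0.554, -0.008, 0.001], 0.57), ([0.496, -0.297, 0.003], 0.51)]
carton side [([0.56, -0.01, -0.0], 0.97), ([0.549, -0.098, 0.0], 0.43)]
measuring_cup top [([0.472, 0.092, 0.001], 0.89)]
measuring_cup side [([0.466, 0.091, 0.001], 0.75)]
weight top [([0.465, -0.006, -0.002], 0.43), ([0.456, -0.097, 0.004], 0.4)]
weight side [([0.463, -0.01, 0.002], 0.53)]
two_pocket_tray top [([0.499, -0.296, -0.0], 0.68), ([0.468, 0.09, 0.001], 0.55)]
two_pocket_tray side [([0.499, -0.3, 0.002], 0.75)]
three_pocket_tray top [([0.523, 0.302, -0.002], 0.77)]
three_pocket_tray side [([0.518, 0.306, -0.002], 0.68)]
{'clock': 1.1, 'qpos': [1.146, 0.276, 1.505, -0.0, 1.361, -0.121], 'qd': [-0.001, 0.0, 0.001, 0.0, -0.001, -0.0], 'effort': [-0.002, -41.667, -24.61, -0.0, 0.0, 0.0], 'position': [0.172, 0.549, 0.231], 'ee_rot': [0.0, 0.151, 0.988, 0.0], 'contact_force': [-0.037, -0.316, 0.5], 'moment': [-0.013, -0.009, 0.008], 'gripper_force': 0.0, 'width': 0.086} 0.0187
```

View pics/top0.png

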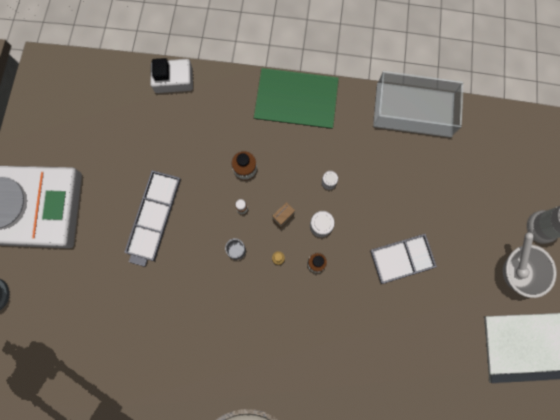

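View pics/side0.png

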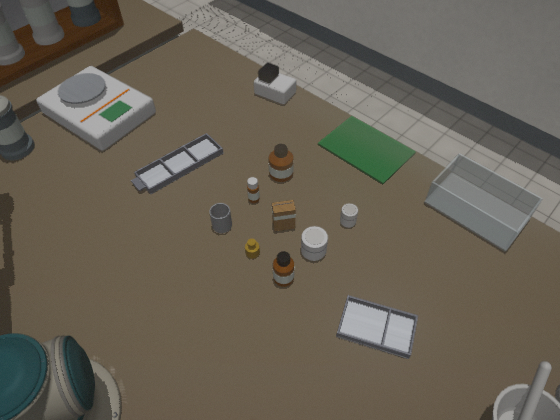

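The top picture shows the three-pocket tray at about (153,217) with its tab at (138,260), and the two-pocket tray at (403,259) with its narrow pocket to the right. The stock is in the middle: large bottle (244,163), vial (241,206), carton (284,215), cup (235,248), weight (278,258), medium bottle (317,262), wide jar (322,223) and small jar (330,179). The side view agrees, and so do the networks' best hits. Next I refine the poses from depth.

```bash
cat > h.py <<'E'
import numpy as np, cv2
def cloud(d):
    z=np.asarray(d["z_map"]); v,u=np.nonzero(z>0)
    K=np.array([[d["fx"],0,d["cx"]],[0,d["fy"],d["cy"]],[0,0,1]],float)
    n=cv2.undistortPoints(np.c_[u,v].astype(float)[:,None],K,np.array([float(d["k1"]),0,0,0]))[:,0]
    zz=z[v,u]; P=np.c_[n*zz[:,None],zz]
    T=np.asarray(d["world_to_cam"]); return (P-T[:3,3])@T[:3,:3], np.c_[u,v]
E
python3 - <<'E'
from h import *
N=dict(wide_jar=(.55,-.101,.050),vial=(.568,.0935,.064),medium_bottle=(.46,-.0955,.080),carton=(.557,-.009,.066),measuring_cup=(.469,.0915,.052),small_jar=(.66,-.106,.042),large_bottle=(.666,.1,.084),weight=(.464,-.008,.04))
T=dict(two=(.499,-.298,136,82),three=(.52,.304,226,72))
for c in("top","side"):
    P,_=cloud(np.load(c+"0.npz")); 
    f=P[(abs(P[:,0]-.55)<.2)&(abs(P[:,1])<.2)]; zf=np.median(f[:,2]); print(c,"bench",round(zf,4))
    for n,(x,y,h) in N.items():
        q=P[(np.hypot(P[:,0]-x,P[:,1]-y)<.045)]; top=np.percentile(q[:,2],99.5)
        t=q[q[:,2]>top-.008]; r=cv2.minAreaRect((t[:,:2]*1000).astype(np.float32))
        print(n,"top z",round(top,4),h,len(t),"rect",np.round(r[0],1),np.round(r[1],1),round(r[2],1))
    for n,(x,y,a,b) in T.items():
        q=P[(np.hypot(P[:,0]-x,P[:,1]-y)<.14)&(P[:,2]>zf+.009)&(P[:,2]<.03)]
        r=cv2.minAreaRect((q[:,:2]*1000).astype(np.float32)); print(n,len(q),"z",np.round(np.percentile(q[:,2],[5,50,95]),4),np.round(r[0],1),np.round(r[1],1),round(r[2],1))
E
```

```text
top bench 0.0004
wide_jar top z 0.0541 0.05 412 rect [549.8 -96. ] [51.5 50.7] 6.2
vial top z 0.0668 0.064 79 rect [564.8  93.8] [21.1 20.7] 7.8
medium_bottle top z 0.0823 0.08 106 rect [458.3 -95.1] [23.9 22.1] 6.4
carton top z 0.0697 0.066 253 rect [557.3  -5.5] [27.9 46. ] 53.3
measuring_cup top z 0.0545 0.052 72 rect [465.5  94. ] [43.3 41.3] 53.1
small_jar top z 0.0461 0.042 173 rect [ 660.  -103.1] [34.7 33.7] 4.3
large_bottle top z 0.087 0.084 128 rect [666.1 102.7] [28.1 27.9] 45.3
weight top z 0.0428 0.04 49 rect [458.9  -5.4] [16. 16.] 7.7
two 466 z [0.011  0.0173 0.0208] [ 498.6 -297.3] [ 82.9 139.6] 23.5
three 806 z [0.0105 0.0167 0.0206] [514.2 305.2] [ 75.3 226. ] 82.0
side bench -0.0005
wide_jar top z 0.0523 0.05 474 rect [551.6 -98.3] [53.4 52.4] 74.0
vial top z 0.0657 0.064 73 rect [565.6  91.5] [21.3 21.5] 0.6
medium_bottle top z 0.081 0.08 135 rect [460.2 -97.4] [24.5 24. ] 84.0
carton top z 0.0676 0.066 263 rect [559.2  -7.8] [30.7 46.3] 52.0
measuring_cup top z 0.0525 0.052 131 rect [468.   91.5] [43.7 43.1] 1.5
small_jar top z 0.0441 0.042 188 rect [ 660.8 -105.3] [35.6 33.7] 76.4
large_bottle top z 0.0851 0.084 116 rect [667.8  99.9] [29.6 28.5] 5.7
weight top z 0.0407 0.04 60 rect [462.2  -8. ] [16.6 16.6] 71.8
two 817 z [0.0097 0.0161 0.0192] [ 499.2 -299.7] [ 84.8 136.2] 23.8
three 915 z [0.0095 0.015  0.019 ] [516.3 301.8] [ 78.9 227.9] 83.2
```

```bash
cat >> h.py <<'E'
def plan(*targets):
    """targets: (x,y,z,theta deg of tool y); prints scaled shift/turn from the current pose"""
    from rig import manip
    from scipy.spatial.transform import Rotation as R
    s=manip.get_state(); w,x,y,z=s["ee_rot"]; M=R.from_quat([x,y,z,w]).as_matrix()
    th=np.degrees(np.arctan2(M[1,1],M[0,1]))
    print("t",round(s["clock"],1),"tcp",np.round(s["position"],4),"theta",round(th,1),"tilt",np.round(M[:,2],3),"w",round(s["width"],4))
    for t in targets:
        d=M.T@(np.array(t[:3])-s["position"])/.4
        print(t,"shift",np.round(d,3).tolist(),"turnz",round((((th-t[3])+90)%180-90)/30,3),"mm",round(np.linalg.norm(d)*400))
E
python3 - <<'E'
from h import *
for c in("top","side"):
    d=np.load(c+"0.npz"); P,uv=cloud(d); g=d["image"].min(2)[uv[:,1],uv[:,0]]
    for n,(x,y) in dict(two=(.499,-.2985),three=(.515,.3035)).items():
        m=(np.hypot(P[:,0]-x,P[:,1]-y)<.13)&(g>110)&(P[:,2]<.03)
        im=np.zeros(d["z_map"].shape,np.uint8); im[uv[m,1],uv[m,0]]=1
        k,l=cv2.connectedComponents(im); lab=l[uv[:,1],uv[:,0]]
        for i in range(1,k):
            q=P[m&(lab==i)]
            if len(q)<100: continue
            r=cv2.minAreaRect((q[:,:2]*1000).astype(np.float32)); print(c,n,len(q),round(np.median(q[:,2]),4),np.round(r[0],1),np.round(r[1],1),round(r[2],1))
plan((.551,-.097,.13,23.6))
E
```

```text
top two 649 0.0046 [ 513.8 -334. ] [79.7 51.9] 24.7
top two 1120 0.0047 [ 487.  -273.3] [79.3 82.3] 23.9
top three 2272 0.0048 [512.6 305.1] [ 69.8 221.4] 82.3
side two 2356 0.0033 [ 497.4 -298.5] [ 78.9 131. ] 23.6
side three 369 0.0037 [591.2 292.8] [69.8 66.7] 81.6
side three 390 0.0035 [523.1 301.6] [68.2 66.1] 82.7
side three 430 0.0038 [454.2 311.4] [69.1 69.1] 82.3
t 1.1 tcp [0.172  0.5487 0.2313] theta 72.6 tilt [ 0.  0. -1.] w 0.0855
(0.551, -0.097, 0.13, 23.6) shift [-1.387, -1.257, 0.253] turnz 1.633 mm 756
```

Call:
{"op": "carry_out", "data": {
  "delta_pos": [
    [-0.06,-0.05,0],
    [-0.12,-0.1,0],
    [-0.18,-0.16,0],
    [-0.25,-0.22,0],
    [-0.32,-0.29,0],
    [-0.39,-0.35,0],
    [-0.46,-0.41,0],
    [-0.52,-0.47,0],
    [-0.58,-0.53,0],
    [-0.64,-0.58,0],
    [-0.68,-0.62,0],
    [-0.7,-0.63,0]
  ],
  "turn": [
    [0,0,0.08],
    [0,0,0.16],
    [0,0,0.24],
    [0,0,0.32],
    [0,0,0.4],
    [0,0,0.48],
    [0,0,0.56],
    [0,0,0.64],
    [0,0,0.72],
    [0,0,0.8],
    [0,0,0.8],
    [0,0,0.8]
  ],
  "claw": [-1,-1,-1,-1,-1,-1,-1,-1,-1,-1,-1,-1],
  "force": 50
}}

```text
clock: 2.3
position: [0.3645, 0.2228, 0.2315]
ee_rot: [0.0, 0.355, 0.935, -0.0]
contact_force: [0.1, 0.3, 0.1]
width: 0.0849
gripper_force: 0.0
```

```bash
python3 -c "
from h import *
plan((.551,-.097,.12,23.6))"
```

```text
t 2.3 tcp [0.3645 0.2228 0.2315] theta 48.4 tilt [ 0.001 -0.    -1.   ] w 0.0849
(0.551, -0.097, 0.12, 23.6) shift [-0.879, -0.289, 0.279] turnz 0.828 mm 387
```

Call:
{"op": "carry_out", "data": {
  "delta_pos": [
    [-0.08,-0.03,0],
    [-0.16,-0.05,0],
    [-0.26,-0.09,0],
    [-0.36,-0.12,0],
    [-0.46,-0.15,0.03],
    [-0.56,-0.18,0.07],
    [-0.66,-0.22,0.12],
    [-0.74,-0.25,0.17],
    [-0.81,-0.27,0.21],
    [-0.86,-0.285,0.25],
    [-0.88,-0.29,0.28],
    [-0.88,-0.29,0.28]
  ],
  "turn": [
    [0,0,0.08],
    [0,0,0.16],
    [0,0,0.24],
    [0,0,0.32],
    [0,0,0.4],
    [0,0,0.48],
    [0,0,0.56],
    [0,0,0.64],
    [0,0,0.72],
    [0,0,0.8],
    [0,0,0.828],
    [0,0,0.828]
  ],
  "claw": [-1,-1,-1,-1,-1,-1,-1,-1,-1,-1,-1,-1]
}}

```text
clock: 3.5
position: [0.5505, -0.095, 0.1174]
ee_rot: [-0.002, 0.547, 0.837, -0.0]
contact_force: [-0.3, 0.2, 0.0]
width: 0.0853
gripper_force: 0.0
```

```bash
python3 - <<'E'
from h import *
from rig import manip
plan((.551,-.097,.021,23.6))
d=manip.get_image("wrist"); cv2.imwrite("pics/w1.png",d["image"][:,:,::-1])
P,_=cloud(d)
for n,x,y,h in (("jar",.551,-.097,.05),):
    q=P[np.hypot(P[:,0]-x,P[:,1]-y)<.04]; t=q[(q[:,2]>h-.006)&(q[:,2]<h+.008)]; print(n,len(t),np.percentile(t[:,2],[5,50,95]) if len(t) else 0)
    if len(t): print(cv2.minAreaRect((t[:,:2]*1000).astype(np.float32)))
E
```

```text
t 3.5 tcp [ 0.5505 -0.095   0.1174] theta 23.7 tilt [-0.003  0.002 -1.   ] w 0.0853
(0.551, -0.097, 0.021, 23.6) shift [-0.006, -0.0, 0.241] turnz 0.004 mm 96
jar 5643 [0.04946976 0.05095296 0.05211894]
((551.6746826171875, -96.8359603881836), (53.30072784423828, 53.48017883300781), 69.87042236328125)
```

View pics/w1.png

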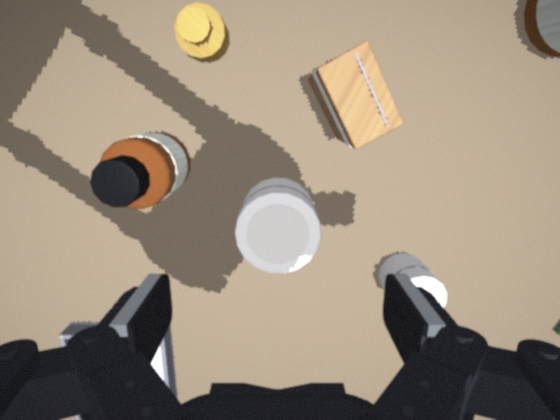

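The wrist view shows the jar lid centred at (278,230), between the open fingers at columns 140 and 415. Both neighbours are clear, and the top height (51 mm) agrees. I descend and grip.

Call:
{"op": "carry_out", "data": {
  "delta_pos": [
    [-0.006,0,0.06],
    [-0.006,0,0.13],
    [-0.006,0,0.19],
    [-0.006,0,0.23],
    [-0.006,0,0.24],
    [-0.006,0,0.24],
    [-0.006,0,0.24],
    [-0.006,0,0.24],
    [-0.006,0,0.24],
    [-0.006,0,0.24],
    [-0.006,0,0.24],
    [-0.006,0,0.24]
  ],
  "turn": [
    [0,0,0],
    [0,0,0],
    [0,0,0],
    [0,0,0],
    [0,0,0],
    [0,0,0],
    [0,0,0],
    [0,0,0],
    [0,0,0],
    [0,0,0],
    [0,0,0],
    [0,0,0]
  ],
  "claw": [-1,-1,-1,-1,-1,1,1,1,1,1,1,1],
  "force": 40
}}

```text
clock: 4.75
position: [0.5531, -0.0974, 0.0252]
ee_rot: [0.001, 0.546, 0.837, 0.001]
contact_force: [-0.7, 2.0, 6.5]
width: 0.0525
gripper_force: 42.1
```

```bash
python3 -c "
from h import *
plan((.551,-.097,.10,23.6),(.488,-.2755,.10,23.6),(.488,-.2755,.030,23.6))"
```

```text
t 4.8 tcp [ 0.5531 -0.0974  0.0252] theta 23.7 tilt [ 0.003 -0.    -1.   ] w 0.0525
(0.551, -0.097, 0.1, 23.6) shift [0.003, -0.004, -0.187] turnz 0.005 mm 75
(0.488, -0.2755, 0.1, 23.6) shift [-0.342, -0.328, -0.188] turnz 0.005 mm 204
(0.488, -0.2755, 0.03, 23.6) shift [-0.342, -0.328, -0.013] turnz 0.005 mm 190
```

Call:
{"op": "carry_out", "data": {
  "delta_pos": [
    [0,0,-0.04],
    [0,0,-0.1],
    [0,0,-0.16],
    [-0.04,-0.04,-0.188],
    [-0.1,-0.1,-0.188],
    [-0.17,-0.165,-0.188],
    [-0.24,-0.23,-0.188],
    [-0.3,-0.285,-0.188],
    [-0.33,-0.315,-0.188],
    [-0.342,-0.328,-0.188],
    [-0.342,-0.328,-0.188],
    [-0.342,-0.328,-0.188]
  ],
  "turn": [
    [0,0,0],
    [0,0,0],
    [0,0,0],
    [0,0,0],
    [0,0,0],
    [0,0,0],
    [0,0,0],
    [0,0,0],
    [0,0,0],
    [0,0,0],
    [0,0,0],
    [0,0,0]
  ],
  "claw": [1,1,1,1,1,1,1,1,1,1,1,1]
}}

```text
clock: 5.95
position: [0.4873, -0.2744, 0.0985]
ee_rot: [-0.0, 0.546, 0.838, 0.0]
contact_force: [0.3, 0.3, -0.3]
width: 0.0531
gripper_force: 42.4
```

```bash
python3 -c "
from h import *
plan((.488,-.2755,.0295,23.6))"
```

```text
t 6.0 tcp [ 0.4873 -0.2744  0.0985] theta 23.8 tilt [ 0.     0.001 -1.   ] w 0.0531
(0.488, -0.2755, 0.0295, 23.6) shift [-0.003, 0.0, 0.172] turnz 0.006 mm 69
```

Call:
{"op": "carry_out", "data": {
  "delta_pos": [
    [0,0,0.04],
    [0,0,0.08],
    [0,0,0.12],
    [0,0,0.15],
    [0,0,0.165],
    [0,0,0.172],
    [0,0,0.172],
    [0,0,0.172]
  ],
  "turn": [
    [0,0,0],
    [0,0,0],
    [0,0,0],
    [0,0,0],
    [0,0,0],
    [0,0,0],
    [0,0,0],
    [0,0,0]
  ],
  "claw": [1,1,1,1,1,1,1,1]
}}

```text
clock: 6.75
position: [0.4876, -0.2759, 0.0302]
ee_rot: [0.001, 0.546, 0.838, -0.0]
contact_force: [0.3, -0.7, -0.0]
width: 0.0529
gripper_force: 42.4
```

Call:
{"op": "carry_out", "data": {
  "delta_pos": [
    [0,0,0.003],
    [0,0,0.003],
    [0,0,0.003],
    [0,0,0.003],
    [0,0,0.003],
    [0,0,-0.03],
    [0,0,-0.09],
    [0,0,-0.17],
    [0,0,-0.24],
    [0,0,-0.28],
    [0,0,-0.28]
  ],
  "turn": [
    [0,0,0],
    [0,0,0],
    [0,0,0],
    [0,0,0],
    [0,0,0],
    [0,0,0],
    [0,0,0],
    [0,0,0],
    [0,0,0],
    [0,0,0],
    [0,0,0]
  ],
  "claw": [1,-1,-1,-1,-1,-1,-1,-1,-1,-1,-1]
}}

```text
clock: 7.85
position: [0.4886, -0.2767, 0.1443]
ee_rot: [0.003, 0.546, 0.838, -0.0]
contact_force: [0.3, 0.6, 0.1]
width: 0.0852
gripper_force: 0.0
```

```bash
python3 - <<'E'
from h import *
from rig import manip
plan((.565,.0926,.13,23.6))
d=manip.get_image("wrist"); cv2.imwrite("pics/w2.png",d["image"][:,:,::-1])
E
```

```text
t 7.8 tcp [ 0.4886 -0.2767  0.1443] theta 23.8 tilt [ 0.005 -0.003 -1.   ] w 0.0852
(0.565, 0.0926, 0.13, 23.6) shift [0.768, 0.547, 0.034] turnz 0.005 mm 377
```

View pics/w2.png

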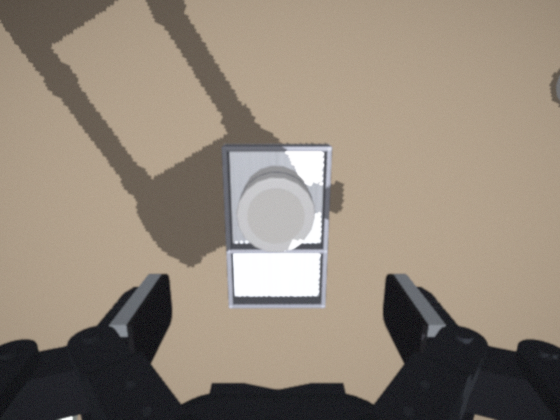

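The jar stands upright in the wide pocket (lid at (276,208), rims (225–330, 147–250)). On to the vial.

Call:
{"op": "carry_out", "data": {
  "delta_pos": [
    [0.06,0.04,0],
    [0.13,0.09,0],
    [0.21,0.15,0],
    [0.29,0.21,0],
    [0.38,0.27,0],
    [0.47,0.33,0],
    [0.56,0.4,0],
    [0.64,0.46,0.01],
    [0.7,0.5,0.02],
    [0.75,0.53,0.03],
    [0.768,0.547,0.034],
    [0.768,0.547,0.034]
  ],
  "turn": [
    [0,0,0],
    [0,0,0],
    [0,0,0],
    [0,0,0],
    [0,0,0],
    [0,0,0],
    [0,0,0],
    [0,0,0],
    [0,0,0],
    [0,0,0],
    [0,0,0],
    [0,0,0]
  ],
  "claw": [-1,-1,-1,-1,-1,-1,-1,-1,-1,-1,-1,-1]
}}

```text
clock: 9.1
position: [0.5631, 0.0944, 0.1266]
ee_rot: [-0.001, 0.546, 0.838, -0.001]
contact_force: [-0.1, -0.8, -0.3]
width: 0.0855
gripper_force: 0.0
```

```bash
cat >> h.py <<'E'
def look(x,y,h,r=.04):
    from rig import manip
    P,_=cloud(manip.get_image("wrist")); q=P[np.hypot(P[:,0]-x,P[:,1]-y)<r]; t=q[(q[:,2]>h-.006)&(q[:,2]<h+.008)]
    print("top z",np.median(t[:,2]),len(t),cv2.minAreaRect((t[:,:2]*1000).astype(np.float32)))
E
python3 - <<'E'
from h import *
look(.565,.0926,.064)
plan((.565,.0926,.022,23.6))
E
```

```text
top z 0.06447618527043716 1080 ((566.4525756835938, 94.38497924804688), (22.149511337280273, 22.118078231811523), 15.530052185058594)
t 9.2 tcp [0.5632 0.0934 0.127 ] theta 23.8 tilt [-0.002 -0.001 -1.   ] w 0.0855
(0.565, 0.0926, 0.022, 23.6) shift [-0.004, 0.004, 0.263] turnz 0.007 mm 105
```

Call:
{"op": "carry_out", "data": {
  "delta_pos": [
    [-0.003,0.006,0.06],
    [-0.003,0.006,0.13],
    [-0.003,0.006,0.2],
    [-0.003,0.006,0.24],
    [-0.003,0.006,0.258],
    [-0.003,0.006,0.26],
    [-0.003,0.006,0.26],
    [-0.003,0.006,0.26],
    [-0.003,0.006,0.26],
    [-0.003,0.006,0.26],
    [-0.003,0.006,0.26],
    [-0.003,0.006,0.26]
  ],
  "turn": [
    [0,0,0],
    [0,0,0],
    [0,0,0],
    [0,0,0],
    [0,0,0],
    [0,0,0],
    [0,0,0],
    [0,0,0],
    [0,0,0],
    [0,0,0],
    [0,0,0],
    [0,0,0]
  ],
  "claw": [-1,-1,-1,-1,-1,1,1,1,1,1,1,1],
  "force": 30
}}

```text
clock: 10.35
position: [0.567, 0.0936, 0.0252]
ee_rot: [0.001, 0.546, 0.838, 0.001]
contact_force: [-1.5, -0.6, 6.3]
width: 0.0242
gripper_force: 29.6
```

```bash
python3 -c "
from h import *
plan((.565,.0926,.12,23.6),(.5146,-.336,.12,23.6))"
```

```text
t 10.3 tcp [0.567  0.0936 0.0252] theta 23.8 tilt [ 0.002 -0.    -1.   ] w 0.0242
(0.565, 0.0926, 0.12, 23.6) shift [-0.0, -0.005, -0.237] turnz 0.006 mm 95
(0.5146, -0.336, 0.12, 23.6) shift [-0.93, -0.552, -0.237] turnz 0.006 mm 443
```

Call:
{"op": "carry_out", "data": {
  "delta_pos": [
    [0,0,-0.04],
    [0,0,-0.1],
    [0,0,-0.17],
    [-0.03,-0.02,-0.22],
    [-0.09,-0.05,-0.237],
    [-0.17,-0.1,-0.237],
    [-0.26,-0.155,-0.237],
    [-0.35,-0.21,-0.237],
    [-0.45,-0.27,-0.237],
    [-0.55,-0.325,-0.237],
    [-0.65,-0.385,-0.237],
    [-0.72,-0.43,-0.237]
  ],
  "turn": [
    [0,0,0],
    [0,0,0],
    [0,0,0],
    [0,0,0],
    [0,0,0],
    [0,0,0],
    [0,0,0],
    [0,0,0],
    [0,0,0],
    [0,0,0],
    [0,0,0],
    [0,0,0]
  ],
  "claw": [1,1,1,1,1,1,1,1,1,1,1,1]
}}

```text
clock: 11.55
position: [0.5245, -0.2421, 0.1188]
ee_rot: [0.0, 0.547, 0.837, -0.0]
contact_force: [0.5, 0.7, -1.2]
width: 0.0245
gripper_force: 29.7
```

Call:
{"op": "carry_out", "data": {
  "delta_pos": [
    [-0.08,-0.05,0],
    [-0.15,-0.09,0],
    [-0.195,-0.115,0],
    [-0.21,-0.122,0],
    [-0.21,-0.122,0],
    [-0.21,-0.122,0]
  ],
  "turn": [
    [0,0,0],
    [0,0,0],
    [0,0,0],
    [0,0,0],
    [0,0,0],
    [0,0,0]
  ],
  "claw": [1,1,1,1,1,1]
}}

```text
clock: 12.15
position: [0.5141, -0.3342, 0.1187]
ee_rot: [-0.001, 0.546, 0.838, 0.001]
contact_force: [-0.3, 0.2, -0.3]
width: 0.0245
gripper_force: 29.7
```

```bash
python3 -c "
from h import *
plan((.5146,-.336,.0285,23.6))"
```

```text
t 12.2 tcp [ 0.5141 -0.3342  0.1187] theta 23.8 tilt [-0.     0.002 -1.   ] w 0.0245
(0.5146, -0.336, 0.0285, 23.6) shift [-0.005, -0.001, 0.225] turnz 0.007 mm 90
```

Call:
{"op": "carry_out", "data": {
  "delta_pos": [
    [-0.005,0,0.05],
    [-0.005,0,0.11],
    [-0.005,0,0.16],
    [-0.005,0,0.195],
    [-0.005,0,0.215],
    [-0.005,0,0.225],
    [-0.005,0,0.225],
    [-0.005,0,0.225],
    [-0.005,0,0.225]
  ],
  "turn": [
    [0,0,0],
    [0,0,0],
    [0,0,0],
    [0,0,0],
    [0,0,0],
    [0,0,0],
    [0,0,0],
    [0,0,0],
    [0,0,0]
  ],
  "claw": [1,1,1,1,1,1,1,1,1]
}}

```text
clock: 13.05
position: [0.5153, -0.3379, 0.0294]
ee_rot: [0.001, 0.546, 0.838, -0.0]
contact_force: [0.0, -0.1, 0.2]
width: 0.0245
gripper_force: 29.7
```

Call:
{"op": "carry_out", "data": {
  "delta_pos": [
    [0,0,0.003],
    [0,0,0.003],
    [0,0,0.003],
    [0,0,0.003],
    [0,0,0.003],
    [0,0,0.003],
    [0,0,-0.03],
    [0,0,-0.1],
    [0,0,-0.18],
    [0,0,-0.25],
    [0,0,-0.28],
    [0,0,-0.28]
  ],
  "turn": [
    [0,0,0],
    [0,0,0],
    [0,0,0],
    [0,0,0],
    [0,0,0],
    [0,0,0],
    [0,0,0],
    [0,0,0],
    [0,0,0],
    [0,0,0],
    [0,0,0],
    [0,0,0]
  ],
  "claw": [1,1,-0.5,-1,-1,-1,-1,-1,-1,-1,-1,-1]
}}

```text
clock: 14.25
position: [0.5159, -0.3385, 0.1434]
ee_rot: [0.002, 0.546, 0.838, -0.0]
contact_force: [1.0, -0.5, 0.7]
width: 0.0855
gripper_force: 0.0
```

```bash
python3 - <<'E'
from h import *
from rig import manip
look(.515,-.337,.068)
look(.488,-.2755,.054)
plan((.459,-.096,.14,82.2))
d=manip.get_image("wrist"); cv2.imwrite("pics/w3.png",d["image"][:,:,::-1])
E
```

```text
top z 0.06849672628611721 977 ((515.031494140625, -337.037841796875), (22.275787353515625, 22.078954696655273), 15.1520414352417)
top z 0.05491539251842782 6011 ((487.50238037109375, -275.1603088378906), (53.447242736816406, 52.77952194213867), 25.465871810913086)
t 14.3 tcp [ 0.5143 -0.3372  0.1402] theta 23.8 tilt [-0.001  0.001 -1.   ] w 0.0855
(0.459, -0.096, 0.14, 82.2) shift [0.608, 0.116, 0.001] turnz -1.948 mm 247
```

View pics/w3.png

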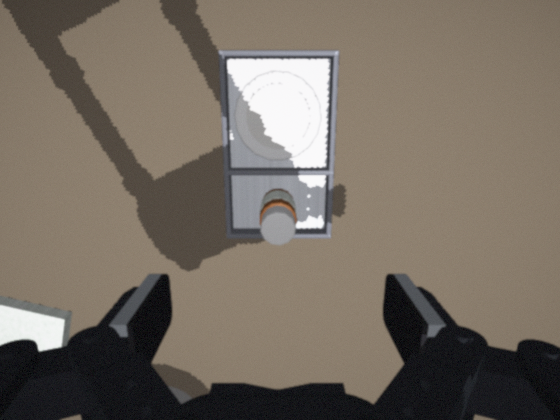

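Both stand upright in their pockets: jar lid at (278,115), vial cap at (278,225), top heights 55 and 68 mm. Next is the medium bottle.

Call:
{"op": "carry_out", "data": {
  "delta_pos": [
    [0.05,0.01,0],
    [0.11,0.02,0],
    [0.18,0.034,0],
    [0.25,0.048,0],
    [0.32,0.06,0],
    [0.39,0.075,0],
    [0.46,0.088,0],
    [0.52,0.1,0],
    [0.57,0.11,0],
    [0.6,0.115,0],
    [0.608,0.116,0]
  ],
  "turn": [
    [0,0,-0.1],
    [0,0,-0.2],
    [0,0,-0.3],
    [0,0,-0.4],
    [0,0,-0.5],
    [0,0,-0.6],
    [0,0,-0.7],
    [0,0,-0.8],
    [0,0,-0.88],
    [0,0,-0.94],
    [0,0,-0.98]
  ],
  "claw": [-1,-1,-1,-1,-1,-1,-1,-1,-1,-1,-1]
}}

```text
clock: 15.5
position: [0.4583, -0.0952, 0.1399]
ee_rot: [-0.001, 0.315, 0.949, 0.0]
contact_force: [0.8, 0.0, -0.1]
width: 0.0853
gripper_force: 0.0
```

Call:
{"op": "carry_out", "data": {
  "delta_pos": [
    [0,0,0],
    [0,0,0],
    [0,0,0],
    [0,0,0],
    [0,0,0],
    [0,0,0],
    [0,0,0],
    [0,0,0],
    [0,0,0]
  ],
  "turn": [
    [0,0,-0.12],
    [0,0,-0.26],
    [0,0,-0.4],
    [0,0,-0.54],
    [0,0,-0.68],
    [0,0,-0.82],
    [0,0,-0.92],
    [0,0,-0.97],
    [0,0,-0.97]
  ],
  "claw": [-1,-1,-1,-1,-1,-1,-1,-1,-1]
}}

```text
clock: 16.4
position: [0.4595, -0.097, 0.1406]
ee_rot: [-0.0, 0.068, 0.998, -0.0]
contact_force: [-0.3, 0.3, -0.5]
width: 0.0854
gripper_force: 0.0
```

```bash
python3 - <<'E'
from h import *
look(.459,-.096,.080)
plan((.4595,-.096,.0235,82.2))
E
```

```text
top z 0.08047968761917616 1401 ((459.39776611328125, -95.77433013916016), (25.135583877563477, 25.205848693847656), 34.96598434448242)
t 16.4 tcp [ 0.4595 -0.0968  0.1406] theta 82.2 tilt [-0. -0. -1.] w 0.0855
(0.4595, -0.096, 0.0235, 82.2) shift [0.0, 0.002, 0.293] turnz -0.0 mm 117
```

Call:
{"op": "carry_out", "data": {
  "delta_pos": [
    [0,0.002,0.06],
    [0,0.002,0.13],
    [0,0.002,0.2],
    [0,0.002,0.26],
    [0,0.002,0.285],
    [0,0.002,0.29],
    [0,0.002,0.29],
    [0,0.002,0.29],
    [0,0.002,0.29],
    [0,0.002,0.29],
    [0,0.002,0.29],
    [0,0.002,0.29]
  ],
  "turn": [
    [0,0,0],
    [0,0,0],
    [0,0,0],
    [0,0,0],
    [0,0,0],
    [0,0,0],
    [0,0,0],
    [0,0,0],
    [0,0,0],
    [0,0,0],
    [0,0,0],
    [0,0,0]
  ],
  "claw": [-1,-1,-1,-1,-1,-1,1,1,1,1,1,1],
  "force": 40
}}

```text
clock: 17.65
position: [0.4603, -0.0959, 0.0261]
ee_rot: [0.001, 0.067, 0.998, -0.0]
contact_force: [-1.3, -1.8, 5.8]
width: 0.0411
gripper_force: 40.3
```

```bash
python3 -c "
from h import *
plan((.4532,.3128,.15,82.2))"
```

```text
t 17.6 tcp [ 0.4603 -0.0959  0.0261] theta 82.3 tilt [ 0.002 -0.001 -1.   ] w 0.0411
(0.4532, 0.3128, 0.15, 82.2) shift [0.155, 1.01, -0.311] turnz 0.002 mm 427
```

Call:
{"op": "carry_out", "data": {
  "delta_pos": [
    [0,0,-0.04],
    [0,0,-0.1],
    [0,0,-0.17],
    [0,0.03,-0.22],
    [0.01,0.09,-0.235],
    [0.025,0.17,-0.235],
    [0.04,0.26,-0.235],
    [0.055,0.35,-0.235],
    [0.07,0.45,-0.235],
    [0.085,0.55,-0.235],
    [0.1,0.65,-0.235],
    [0.115,0.74,-0.235]
  ],
  "turn": [
    [0,0,0],
    [0,0,0],
    [0,0,0],
    [0,0,0],
    [0,0,0],
    [0,0,0],
    [0,0,0],
    [0,0,0],
    [0,0,0],
    [0,0,0],
    [0,0,0],
    [0,0,0]
  ],
  "claw": [1,1,1,1,1,1,1,1,1,1,1,1]
}}

```text
clock: 18.85
position: [0.4534, 0.2058, 0.1192]
ee_rot: [0.0, 0.067, 0.998, 0.0]
contact_force: [0.4, 0.5, -1.5]
width: 0.0412
gripper_force: 41.0
```

Call:
{"op": "carry_out", "data": {
  "delta_pos": [
    [0.015,0.09,0],
    [0.03,0.17,0],
    [0.037,0.23,0],
    [0.04,0.26,0],
    [0.04,0.268,0],
    [0.04,0.268,0],
    [0.04,0.268,0]
  ],
  "turn": [
    [0,0,0],
    [0,0,0],
    [0,0,0],
    [0,0,0],
    [0,0,0],
    [0,0,0],
    [0,0,0]
  ],
  "claw": [1,1,1,1,1,1,1]
}}

```text
clock: 19.55
position: [0.4523, 0.3111, 0.1189]
ee_rot: [-0.0, 0.068, 0.998, -0.0]
contact_force: [-0.1, 1.0, -1.5]
width: 0.0405
gripper_force: 41.0
```

```bash
python3 -c "
from h import *
plan((.4532,.3128,.0295,82.2))"
```

```text
t 19.6 tcp [0.4523 0.3111 0.1189] theta 82.2 tilt [-0.    -0.001 -1.   ] w 0.0405
(0.4532, 0.3128, 0.0295, 82.2) shift [-0.002, 0.005, 0.223] turnz 0.0 mm 89
```

Call:
{"op": "carry_out", "data": {
  "delta_pos": [
    [-0.002,0.005,0.05],
    [-0.002,0.005,0.11],
    [-0.002,0.005,0.16],
    [-0.002,0.005,0.195],
    [-0.002,0.005,0.213],
    [-0.002,0.005,0.223],
    [-0.002,0.005,0.223],
    [-0.002,0.005,0.223],
    [-0.002,0.005,0.223]
  ],
  "turn": [
    [0,0,0],
    [0,0,0],
    [0,0,0],
    [0,0,0],
    [0,0,0],
    [0,0,0],
    [0,0,0],
    [0,0,0],
    [0,0,0]
  ],
  "claw": [1,1,1,1,1,1,1,1,1]
}}

```text
clock: 20.45
position: [0.4539, 0.3142, 0.0302]
ee_rot: [0.001, 0.068, 0.998, 0.0]
contact_force: [-0.1, 0.1, -0.6]
width: 0.0405
gripper_force: 41.0
```

Call:
{"op": "carry_out", "data": {
  "delta_pos": [
    [0,0,0.003],
    [0,0,0.003],
    [0,0,0.003],
    [0,0,0.003],
    [0,0,0.003],
    [0,0,0.003],
    [0,0,-0.03],
    [0,0,-0.1],
    [0,0,-0.18],
    [0,0,-0.25],
    [0,0,-0.28],
    [0,0,-0.28]
  ],
  "turn": [
    [0,0,0],
    [0,0,0],
    [0,0,0],
    [0,0,0],
    [0,0,0],
    [0,0,0],
    [0,0,0],
    [0,0,0],
    [0,0,0],
    [0,0,0],
    [0,0,0],
    [0,0,0]
  ],
  "claw": [1,1,-0.5,-1,-1,-1,-1,-1,-1,-1,-1,-1]
}}

```text
clock: 21.65
position: [0.4544, 0.3147, 0.1432]
ee_rot: [0.002, 0.067, 0.998, 0.001]
contact_force: [0.7, -0.3, -0.4]
width: 0.0853
gripper_force: 0.0
```

```bash
python3 - <<'E'
from h import *
from rig import manip
look(.4535,.313,.084)
plan((.558,-.0066,.14,52.7))
d=manip.get_image("wrist"); cv2.imwrite("pics/w4.png",d["image"][:,:,::-1])
E
```

```text
top z 0.08444815468842437 1416 ((453.1130065917969, 315.4668884277344), (25.12183952331543, 24.897541046142578), 42.24922180175781)
t 21.7 tcp [0.4534 0.3142 0.1416] theta 82.3 tilt [ 0.  0. -1.] w 0.0854
(0.558, -0.0066, 0.14, 52.7) shift [-0.367, -0.759, 0.004] turnz 0.985 mm 337
```

View pics/w4.png

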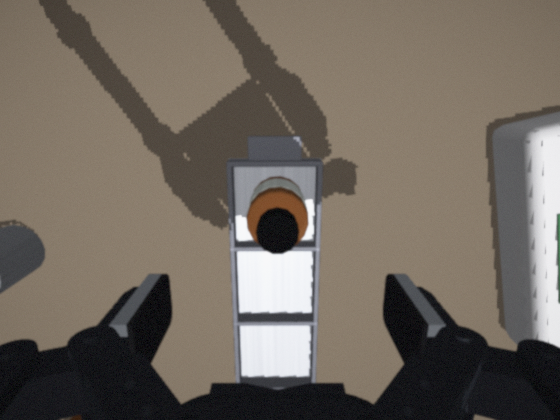

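The bottle stands upright in the pocket next to the tab (cap at (277,230), tab at (275,148)). The carton is next.

Call:
{"op": "carry_out", "data": {
  "delta_pos": [
    [-0.03,-0.06,0],
    [-0.065,-0.13,0],
    [-0.1,-0.21,0],
    [-0.14,-0.29,0],
    [-0.185,-0.38,0],
    [-0.23,-0.47,0],
    [-0.27,-0.56,0],
    [-0.31,-0.64,0],
    [-0.34,-0.7,0],
    [-0.36,-0.745,0],
    [-0.367,-0.759,0],
    [-0.367,-0.759,0]
  ],
  "turn": [
    [0,0,0.09],
    [0,0,0.18],
    [0,0,0.28],
    [0,0,0.38],
    [0,0,0.48],
    [0,0,0.58],
    [0,0,0.68],
    [0,0,0.78],
    [0,0,0.88],
    [0,0,0.95],
    [0,0,0.985],
    [0,0,0.985]
  ],
  "claw": [-1,-1,-1,-1,-1,-1,-1,-1,-1,-1,-1,-1]
}}

```text
clock: 22.95
position: [0.5573, -0.0068, 0.1401]
ee_rot: [-0.002, 0.32, 0.947, -0.0]
contact_force: [0.2, 0.9, 0.0]
width: 0.0855
gripper_force: 0.0
```

```bash
python3 - <<'E'
from h import *
look(.558,-.0066,.066)
plan((.558,-.0066,.0235,52.7))
E
```

```text
top z 0.06660400669269044 3118 ((558.561279296875, -6.000282287597656), (27.82411003112793, 47.285892486572266), 51.879913330078125)
t 23.0 tcp [ 0.5571 -0.006   0.1404] theta 52.7 tilt [-0.003  0.001 -1.   ] w 0.0856
(0.558, -0.0066, 0.0235, 52.7) shift [-0.004, 0.0, 0.292] turnz -0.0 mm 117
```

Call:
{"op": "carry_out", "data": {
  "delta_pos": [
    [-0.003,0.001,0.06],
    [-0.003,0.001,0.13],
    [-0.003,0.001,0.2],
    [-0.003,0.001,0.26],
    [-0.003,0.001,0.285],
    [-0.003,0.001,0.29],
    [-0.003,0.001,0.29],
    [-0.003,0.001,0.29],
    [-0.003,0.001,0.29],
    [-0.003,0.001,0.29],
    [-0.003,0.001,0.29],
    [-0.003,0.001,0.29]
  ],
  "turn": [
    [0,0,0.01],
    [0,0,0.01],
    [0,0,0.01],
    [0,0,0.01],
    [0,0,0.01],
    [0,0,0.01],
    [0,0,0.01],
    [0,0,0.01],
    [0,0,0.01],
    [0,0,0.01],
    [0,0,0.01],
    [0,0,0.01]
  ],
  "claw": [-1,-1,-1,-1,-1,-1,1,1,1,1,1,1],
  "force": 35
}}

```text
clock: 24.2
position: [0.5599, -0.007, 0.0267]
ee_rot: [0.001, 0.322, 0.947, 0.0]
contact_force: [-0.7, 0.6, 5.7]
width: 0.0277
gripper_force: 34.9
```

```bash
python3 -c "
from h import *
plan((.5222,.3035,.13,82.2))"
```

```text
t 24.2 tcp [ 0.5599 -0.007   0.0267] theta 52.4 tilt [ 0.002 -0.    -1.   ] w 0.0277
(0.5222, 0.3035, 0.13, 82.2) shift [0.548, 0.558, -0.259] turnz -0.993 mm 329
```

Call:
{"op": "carry_out", "data": {
  "delta_pos": [
    [0,0,-0.04],
    [0,0,-0.1],
    [0,0,-0.17],
    [0.02,0.02,-0.23],
    [0.07,0.07,-0.259],
    [0.13,0.13,-0.259],
    [0.2,0.205,-0.259],
    [0.27,0.275,-0.259],
    [0.34,0.345,-0.259],
    [0.41,0.42,-0.259],
    [0.47,0.48,-0.259],
    [0.52,0.53,-0.259]
  ],
  "turn": [
    [0,0,0],
    [0,0,0],
    [0,0,0],
    [0,0,-0.05],
    [0,0,-0.15],
    [0,0,-0.27],
    [0,0,-0.39],
    [0,0,-0.51],
    [0,0,-0.63],
    [0,0,-0.75],
    [0,0,-0.87],
    [0,0,-0.96]
  ],
  "claw": [1,1,1,1,1,1,1,1,1,1,1,1]
}}

```text
clock: 25.4
position: [0.5229, 0.2899, 0.1289]
ee_rot: [-0.0, 0.075, 0.997, 0.0]
contact_force: [0.3, 0.2, -1.3]
width: 0.0273
gripper_force: 34.5
```

```bash
python3 -c "
from h import *
plan((.5222,.3035,.13,82.2),(.5222,.3035,.0305,82.2))"
```

```text
t 25.4 tcp [0.5229 0.2899 0.1289] theta 81.4 tilt [-0.001  0.    -1.   ] w 0.0273
(0.5222, 0.3035, 0.13, 82.2) shift [0.007, 0.033, -0.003] turnz -0.027 mm 14
(0.5222, 0.3035, 0.0305, 82.2) shift [0.007, 0.033, 0.246] turnz -0.027 mm 99
```

Call:
{"op": "carry_out", "data": {
  "delta_pos": [
    [0.005,0.02,0],
    [0.007,0.033,0.01],
    [0.007,0.033,0.05],
    [0.007,0.033,0.11],
    [0.007,0.033,0.17],
    [0.007,0.033,0.21],
    [0.007,0.033,0.235],
    [0.007,0.033,0.245],
    [0.007,0.033,0.246],
    [0.007,0.033,0.246]
  ],
  "turn": [
    [0,0,-0.027],
    [0,0,-0.027],
    [0,0,-0.027],
    [0,0,-0.027],
    [0,0,-0.027],
    [0,0,-0.027],
    [0,0,-0.027],
    [0,0,-0.027],
    [0,0,-0.027],
    [0,0,-0.027]
  ],
  "claw": [1,1,1,1,1,1,1,1,1,1]
}}

```text
clock: 26.4
position: [0.5237, 0.3013, 0.0315]
ee_rot: [0.001, 0.07, 0.998, 0.0]
contact_force: [0.8, -0.4, 0.0]
width: 0.0274
gripper_force: 34.7
```

Call:
{"op": "carry_out", "data": {
  "delta_pos": [
    [0,0.004,0],
    [0,0.004,0.003],
    [0,0.004,0.004],
    [0,0.004,0.004],
    [0,0.004,0.004],
    [0,0.004,0.004],
    [0,0.004,-0.03],
    [0,0.004,-0.1],
    [0,0.004,-0.18],
    [0,0.004,-0.25],
    [0,0.004,-0.28],
    [0,0.004,-0.28]
  ],
  "turn": [
    [0,0,0],
    [0,0,0],
    [0,0,0],
    [0,0,0],
    [0,0,0],
    [0,0,0],
    [0,0,0],
    [0,0,0],
    [0,0,0],
    [0,0,0],
    [0,0,0],
    [0,0,0]
  ],
  "claw": [1,1,1,-0.5,-1,-1,-1,-1,-1,-1,-1,-1]
}}

```text
clock: 27.6
position: [0.5244, 0.3036, 0.1454]
ee_rot: [0.002, 0.07, 0.998, 0.001]
contact_force: [-0.3, 0.8, -0.2]
width: 0.0851
gripper_force: 0.0
```

```bash
python3 - <<'E'
from h import *
from rig import manip
look(.5225,.3035,.070)
plan((.467,.0927,.14,82.2))
d=manip.get_image("wrist"); cv2.imwrite("pics/w5.png",d["image"][:,:,::-1])
E
```

```text
top z 0.0705743516555615 3056 ((522.4117431640625, 304.81341552734375), (27.944368362426758, 46.2138786315918), 81.69486999511719)
t 27.6 tcp [0.5233 0.3032 0.1435] theta 82.0 tilt [ 0.001  0.001 -1.   ] w 0.0852
(0.467, 0.0927, 0.14, 82.2) shift [0.066, -0.541, 0.008] turnz -0.006 mm 218
```

View pics/w5.png

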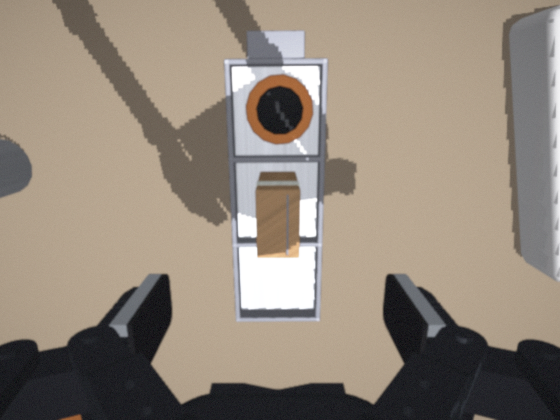

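The carton stands square in the middle pocket (its top around (278,220), and the depth centres it at (522,305) mm). Now the cup.

Call:
{"op": "carry_out", "data": {
  "delta_pos": [
    [0.005,-0.05,0],
    [0.014,-0.12,0],
    [0.024,-0.2,0],
    [0.035,-0.29,0],
    [0.046,-0.38,0],
    [0.056,-0.46,0],
    [0.063,-0.52,0],
    [0.066,-0.541,0],
    [0.066,-0.541,0],
    [0.066,-0.541,0]
  ],
  "turn": [
    [0,0,0],
    [0,0,0],
    [0,0,0],
    [0,0,0],
    [0,0,0],
    [0,0,0],
    [0,0,0],
    [0,0,0],
    [0,0,0],
    [0,0,0]
  ],
  "claw": [-1,-1,-1,-1,-1,-1,-1,-1,-1,-1]
}}

```text
clock: 28.7
position: [0.467, 0.093, 0.1423]
ee_rot: [-0.0, 0.07, 0.998, 0.0]
contact_force: [0.6, 0.1, -0.5]
width: 0.0858
gripper_force: 0.0
```

```bash
python3 - <<'E'
from h import *
look(.467,.0927,.052)
plan((.467,.0927,.0235,82.2))
E
```

```text
top z 0.05206501983211326 946 ((466.3679504394531, 93.27912902832031), (43.34345245361328, 42.947364807128906), 4.747473239898682)
t 28.8 tcp [0.4672 0.0933 0.1425] theta 82.0 tilt [-0.     0.001 -1.   ] w 0.0855
(0.467, 0.0927, 0.0235, 82.2) shift [0.0, -0.002, 0.297] turnz -0.005 mm 119
```

Call:
{"op": "carry_out", "data": {
  "delta_pos": [
    [0,0,0.06],
    [0,0,0.13],
    [0,0,0.2],
    [0,0,0.26],
    [0,0,0.288],
    [0,0,0.295],
    [0,0,0.295],
    [0,0,0.295],
    [0,0,0.295],
    [0,0,0.295],
    [0,0,0.295],
    [0,0,0.295]
  ],
  "turn": [
    [0,0,0],
    [0,0,0],
    [0,0,0],
    [0,0,0],
    [0,0,0],
    [0,0,0],
    [0,0,0],
    [0,0,0],
    [0,0,0],
    [0,0,0],
    [0,0,0],
    [0,0,0]
  ],
  "claw": [-1,-1,-1,-1,-1,-1,1,1,1,1,1,1],
  "force": 35
}}

```text
clock: 29.95
position: [0.468, 0.0926, 0.0262]
ee_rot: [0.001, 0.07, 0.998, 0.0]
contact_force: [-1.4, 0.8, 6.6]
width: 0.0435
gripper_force: 35.7
```

```bash
python3 -c "
from h import *
plan((.590,.2945,.13,82.2))"
```

```text
t 29.9 tcp [0.468  0.0926 0.0262] theta 82.0 tilt [ 0.003  0.    -1.   ] w 0.0435
(0.59, 0.2945, 0.13, 82.2) shift [-0.232, 0.543, -0.258] turnz -0.007 mm 258
```

Call:
{"op": "carry_out", "data": {
  "delta_pos": [
    [0,0,-0.04],
    [0,0,-0.1],
    [0,0,-0.17],
    [-0.01,0.02,-0.23],
    [-0.03,0.07,-0.259],
    [-0.06,0.14,-0.259],
    [-0.095,0.22,-0.259],
    [-0.13,0.31,-0.259],
    [-0.17,0.4,-0.259],
    [-0.205,0.48,-0.259],
    [-0.225,0.53,-0.259],
    [-0.232,0.543,-0.259]
  ],
  "turn": [
    [0,0,0],
    [0,0,0],
    [0,0,0],
    [0,0,0],
    [0,0,0],
    [0,0,0],
    [0,0,0],
    [0,0,0],
    [0,0,0],
    [0,0,0],
    [0,0,0],
    [0,0,0]
  ],
  "claw": [1,1,1,1,1,1,1,1,1,1,1,1]
}}

```text
clock: 31.15
position: [0.59, 0.2967, 0.1283]
ee_rot: [0.001, 0.069, 0.998, 0.001]
contact_force: [-0.8, 0.5, -0.5]
width: 0.0432
gripper_force: 35.9
```

```bash
python3 -c "
from h import *
plan((.5905,.295,.0295,82.2))"
```

```text
t 31.1 tcp [0.59   0.2967 0.1283] theta 82.1 tilt [ 0.001  0.001 -1.   ] w 0.0432
(0.5905, 0.295, 0.0295, 82.2) shift [-0.001, -0.004, 0.247] turnz -0.003 mm 99
```

Call:
{"op": "carry_out", "data": {
  "delta_pos": [
    [0,-0.002,0.05],
    [0,-0.002,0.11],
    [0,-0.002,0.17],
    [0,-0.002,0.21],
    [0,-0.002,0.235],
    [0,-0.002,0.247],
    [0,-0.002,0.247],
    [0,-0.002,0.247],
    [0,-0.002,0.247]
  ],
  "turn": [
    [0,0,0],
    [0,0,0],
    [0,0,0],
    [0,0,0],
    [0,0,0],
    [0,0,0],
    [0,0,0],
    [0,0,0],
    [0,0,0]
  ],
  "claw": [1,1,1,1,1,1,1,1,1]
}}

```text
clock: 32.05
position: [0.5893, 0.2938, 0.0304]
ee_rot: [0.001, 0.07, 0.998, 0.0]
contact_force: [0.8, -0.1, -0.1]
width: 0.0433
gripper_force: 35.9
```

Call:
{"op": "carry_out", "data": {
  "delta_pos": [
    [0,0,0.003],
    [0,0,0.003],
    [0,0,0.003],
    [0,0,0.003],
    [0,0,0.003],
    [0,0,0.003],
    [0,0,-0.03],
    [0,0,-0.1],
    [0,0,-0.18],
    [0,0,-0.25],
    [0,0,-0.28],
    [0,0,-0.28]
  ],
  "turn": [
    [0,0,0],
    [0,0,0],
    [0,0,0],
    [0,0,0],
    [0,0,0],
    [0,0,0],
    [0,0,0],
    [0,0,0],
    [0,0,0],
    [0,0,0],
    [0,0,0],
    [0,0,0]
  ],
  "claw": [1,1,-0.5,-1,-1,-1,-1,-1,-1,-1,-1,-1]
}}

```text
clock: 33.25
position: [0.5902, 0.2944, 0.1444]
ee_rot: [0.002, 0.07, 0.998, 0.001]
contact_force: [-0.2, -0.1, -0.6]
width: 0.0856
gripper_force: 0.0
```

Call:
{"op": "carry_out", "data": {
  "delta_pos": [
    [0.03,-0.06,-0.02],
    [0.07,-0.13,-0.05],
    [0.12,-0.2,-0.08],
    [0.18,-0.28,-0.11],
    [0.24,-0.36,-0.14],
    [0.3,-0.44,-0.17],
    [0.36,-0.5,-0.19],
    [0.4,-0.54,-0.2],
    [0.42,-0.56,-0.2],
    [0.42,-0.56,-0.2]
  ],
  "turn": [
    [0,0,0],
    [0,0,0],
    [0,0,0],
    [0,0,0],
    [0,0,0],
    [0,0,0],
    [0,0,0],
    [0,0,0],
    [0,0,0],
    [0,0,0]
  ],
  "claw": [-1,-1,-1,-1,-1,-1,-1,-1,-1,-1]
}}

```text
clock: 34.25
position: [0.39, 0.0949, 0.2208]
ee_rot: [-0.001, 0.07, 0.998, -0.0]
contact_force: [-0.6, 0.1, 0.1]
width: 0.0853
gripper_force: 0.0
```

```bash
python3 - <<'E'
from h import *
from rig import manip
plan()
d=manip.get_image("top");e=manip.get_image("side")
cv2.imwrite("pics/end_top.png",cv2.resize(d["image"][100:310,90:460,::-1],None,fx=2,fy=2)); cv2.imwrite("pics/end_side.png",e["image"][:,:,::-1])
for n,dd in (("top",d),("side",e)):
    P,_=cloud(dd)
    for nm,x,y,h in (("jar",.488,-.2755,.054),("vial",.515,-.337,.068),("bottle",.4535,.314,.084),("carton",.5225,.304,.07),("cup",.59,.294,.056),("small",.66,-.104,.042),("large",.667,.101,.084),("weight",.461,-.007,.04)):
        q=P[np.hypot(P[:,0]-x,P[:,1]-y)<.035]; t=q[(q[:,2]>h-.006)&(q[:,2]<h+.008)]
        if len(t)>5: r=cv2.minAreaRect((t[:,:2]*1000).astype(np.float32)); print(n,nm,round(np.percentile(t[:,2],90),4),h,np.round(r[0],1),np.round(r[1],1))
        else: print(n,nm,"hidden")
E
```

```text
t 34.2 tcp [0.39   0.0949 0.2208] theta 81.9 tilt [-0.002  0.    -1.   ] w 0.0853
top jar 0.0572 0.054 [ 487.2 -273.1] [52.6 53.3]
top vial 0.0705 0.068 [ 515.  -335.7] [20.7 20. ]
top bottle hidden
top carton 0.0726 0.07 [522.4 304.9] [30.  45.4]
top cup 0.0579 0.056 [587.6 294.7] [43.3 42.8]
top small 0.0447 0.042 [ 659.6 -102.6] [33.8 35. ]
top large 0.0864 0.084 [665.8 102.9] [29.1 27.6]
top weight 0.0422 0.04 [459.1  -5.4] [16.2 15.9]
side jar 0.0547 0.054 [ 487.6 -276.8] [53.4 52.2]
side vial 0.0688 0.068 [ 515.6 -339.9] [20.  22.1]
side bottle 0.0848 0.084 [455.4 312.6] [26.3 24. ]
side carton hidden
side cup 0.0563 0.056 [589.5 292.8] [44.4 43.9]
side small 0.0431 0.042 [ 661.1 -104.8] [36.5 34.1]
side large 0.0847 0.084 [667.4 100.8] [30.2 27.4]
side weight 0.0409 0.04 [460.8  -9. ] [18.5 16.6]
```

View pics/end_top.png

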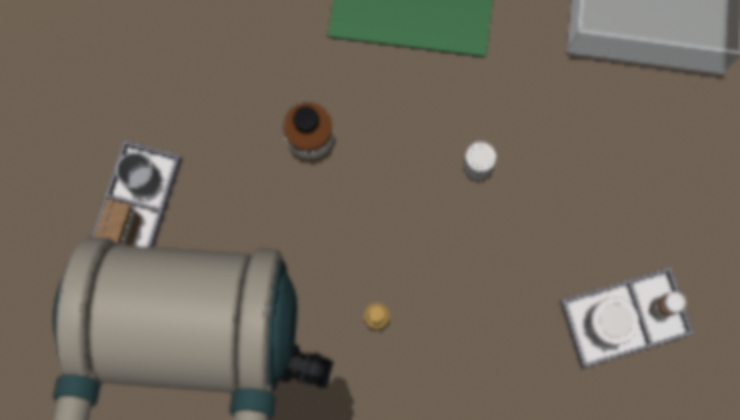

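View pics/end_side.png

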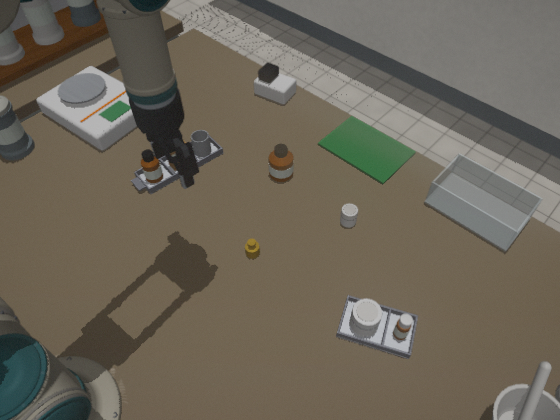

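All five pieces stand upright in their pockets. In the side view the jar is at (367,315), the vial at (404,326), the bottle at (151,165) and the cup at (200,145). The carton shows in the top crop at (115,222). The large bottle, small jar and weight have not moved, and the robot is clear of everything.

```bash
python3 -c "
from rig import manip
print(manip.sign_off())"
```

```text
the job is handed in; nothing more can be done
None
```

Both kits are made up in the order asked and handed in at about 34 s; all five pieces stand upright and released in their pockets, and the small jar, large bottle and brass weight are where they were.

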